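# Change over a drill jig: slip bush out, end stop back

## Robot

A 7-joint arm with a two-finger parallel gripper is mounted at the origin on a cart in front of the work surface, level with it; the furniture and walls round the work are solid. World frame = base frame: x ahead of the robot, y to its left, z up, the work surface at z = 0. Lengths are in m, angles in rad, forces in N, time in s.
With the tool pointing down it reaches from about 0.4 to 0.85 m from the base axis. Payload 10.4 kg.
Tool frame: the origin (TCP) lies midway between the tips of the shut fingers; the grasp point (between the pads) lies 19 mm behind it; y points along the fingers, x is the direction in which the jaws open and shut, and the axes are right-handed (so a half turn about y gives the same grasp; the last joint's range is limited). The gripper opens to 87 mm and grips with 3 to 60 N. Pads are 19 mm wide; open, the fingers measure 117 mm over their backs; the gripper's body (75 mm by 190 mm) begins 51 mm behind the grasp point.
Start: joints at [1.078, 0.332, -0.065, 1.46, 0.022, 1.35, -0.088], TCP at [0.283, -0.557, 0.223] pointing down, gripper open.
Joint ranges: [-2.6, 2.6], [-0.5, 2.12], [-1.47, 1.34], [0.16, 2.42], [-1.27, 4.41], [0.06, 2.06], [-2.6, 2.6]. Speed limits (rad/s): [2.22, 2.22, 2.79, 2.79, 3.14, 3.14, 3.14].

## Interface

Orientations are given as a unit quaternion [x, y, z, w].
In Python, from bench import r gives the robot as it stands. The module is installed in compiled form; this text tells all that it offers.
- The arm moves only by the tool arm_command, never from a script. Its argument "deltas" is one flat list of numbers, 6 for each row, row after row: the shift along the tool's x, y, z in m, then the turn, a rotation vector about the tool's x, y, z in degrees. In form: [tx, ty, tz, ax, ay, az, tx, ty, tz, ax, ay, az, ...]. A call has 1 to 8 rows; each row is the pose to reach, as a shift and turn from the pose commanded when the call began, along the tool's axes at that moment; what a row does not reach only later rows make up. A row lasts 1/8 s, in which the tool goes at most 62.5 mm and 10.7 degrees, less where a joint would pass 70% of its speed; a pose out of reach is approached as far as the arm can. A call with a gripper value outside its range is refused whole. "hand" is the opening, from 0 (shut) to 1 (fully open), set as the call begins (left out, the last holds). The fingers move at their own pace and stop on an object; "grip_force" is the grip in N (left out, the last holds). Time passes only in rows, so rows that repeat a pose let the fingers close. It gives the time, the measured TCP pose, the force and the opening at its end, in the units of the state.
- r.read_state(): the state, without advancing time (a new reading comes with each control period).
- r.camera(name): name is "scene" or "top" or "wrist"; returns a dict with "image" (480x640x3 uint8, red, green, blue), "intrinsics" (3x3 intrinsics, pixels), "world_from_camera" (4x4, takes a point from camera to world coordinates); the wrist camera has in their place "hand_eye" (4x4, takes a point from camera to tool coordinates, whose origin is the TCP and whose axes are the tool frame's). Camera axes: x right, y down, z forward; pixel columns grow to the right and rows downward; lengths in m; the calibration is good to about 2 mm. A picture is of the moment at which its call begins: read the wrist's pose just before it. There is no depth.
- r.close_job(): hands the job in, once; it reports no verdict.
Trained networks look in a picture, given as the dict that the camera call returned (one of the last four; its "shot" number tells which), for a name from the list of things; names that differ only in an ending like _2 or _b are one class to them, and where a whole thing is asked for, a point or a joint stands for the part that bears it (a point fixed in the world has none). Each returns a list of dicts, best first, with "conf" (0 to 1); they miss things now and then, are a little off and sometimes report something else, mostly with a low value. They report only what shows in the picture. A call takes as long as a camera call.
- r.boxes_of(picture, query): "centre" ([row, column] in pixels, amid what is visible of it).
- r.regions_of(picture, query): "region" (480x640 bool, what is visible of it) and "centre" ([row, column] in pixels, amid what is visible of it).
The state is a dict: "time": time; "joint_positions": joint angles; "joint_vel": joint speeds; "joint_torque": joint torques, N m; "ee_pos": TCP position; "eef_rot": TCP orientation; "ft_force": force on the tool from outside, world axes, zero at the start; "torque": the same for the moment, N m; "width": finger opening in m.
Only numpy, scipy, OpenCV 4.12 (cv2) and the standard library are available. Lean on these libraries where they do the work, as an engineer would, in place of code of your own. Each camera call takes 0.05 s, during which the arm holds its last target.

## Task

The drill jig has to be made ready for a longer bar with a bigger hole. Turn the knurled slip bush anti-clockwise until its notches clear the two lock screws, lift it out and stand it upright, gently, on the floor of the steel parts tray; and pinch the end stop by its ears so that the orange lock tab is squeezed in, hold it so while you slide the stop away from the bush as far as it goes, and let go so that it locks there. Do not disturb the cutting discs, the flat bar or the tape measure.

Things in the scene. Friction and masses are not known exactly. Their poses are not given: they have to be found in the camera images.
- drill_jig: drill jig bolted to the table: dark steel base 124 x 330 x 12 mm (x from -62 to 62, y from -175 to 155 mm), two steel guide rails along its y axis and, at its +y end, a 100 x 96 mm pale grey aluminium bush plate whose top is 44 mm above the table. Origin on the table top, z up
- bush_seat (a point): centre of the 30 mm bush hole in the plate's top face, at (0, 85, 44) mm in the jig frame; turns with the jig. Dark lock screws stand 32 mm to its +x and -x side; their heads, 20 mm across, 6.5 to 12 mm above the plate, overhang the bush flange by 4 mm. The bush lifts freely when its yaw equals the jig's to about 0.14 rad; a solid stop 0.14 rad further anti-clockwise ends the turn
- slip_bush: loose steel slip bush, 0.3 to 0.5 kg, 52 mm tall, turns easily; origin at the foot of its 28 mm shank, z up. Shank 20 mm long, flange 52 mm across with two notches on its +x and -x sides (red marks on top in line with them), round knurled grip 34 mm across from 27 to 52 mm above the foot; grip it at least 34 mm above the foot, over the screw heads. Starts 0.7 to 1.15 rad clockwise of release
- parts_tray: low rectangular steel tray with a magnetic rubber base, held fast to the table; 94 (x) x 132 (y) mm outside, walls 3 mm thick, rim 24 mm and inner floor 9 mm above the table. Origin on the table under its centre
- stop_grip (a point): point midway between the upright ears of the blue end stop, 62 mm above the table; moves with the stop, turns with the jig. Fixed blue ear on the jig's +x side, outer face 22 mm from here; orange lock tab on the -x side, outer face 25 mm from here (19 squeezed in). Both 34 mm wide along y, tops 74 mm above the table; keep fingertips 46 mm or more above it, over the tab's arm
- end_stop (a joint): end stop along its rails (m): about 0 at the start, 0.098 at the pins at the end of the rails; grows along the jig's -y axis, away from the bush. The steel rack in front locks it unless the tab is squeezed; then it slides with about 3 N. At the outer end it locks from 0.092 on
- lock_tab (a joint): how far the orange tab is squeezed toward the fixed ear (m): 0 sprung out, its tooth in the rack; 0.006 fully in; the tooth is clear of the rack from 0.0045 on. Spring: 3.5 N at first, 8 N fully in
- cut_discs: stack of cutting discs, 115 mm across, 13 mm high, lying flat in front of the jig; leave it alone
- flat_bar: dark flat bar 40 x 220 x 10 mm lying behind the jig; leave it alone
- tape_measure: yellow tape measure, 38 x 99 x 65 mm, standing to the right of the jig; leave it alone

How it is judged:
By the outcome, as a careful person would: the job done as asked, in the order asked, and still so for the second after the job is handed in, with the robot touching nothing.
It also fails if it takes over 45 s, if anything falls off the work surface, if the arm or the gripper's body presses on something with over 40 N, if the wrist force passes 120 N, or if a joint passes its speed limit or range.

## Working session

There is one attempt and no reset: what is moved stays moved. The work goes in short steps, Python scripts to look and compute and a tool call to move; the robot and the scene stay as the last step left them, time stands still between calls to the robot, and variables do not carry over. Pictures are saved under pics/ and viewed, and the job is handed in when it is done.

Besides the shell and the picture viewer there is one more tool, called after "Call:" as name(argument=value, ...) on one line, values as JSON. arm_command: Moves the arm, as the interface text tells. Its arguments: {"type":"object","properties":{"deltas":{"type":"array","items":{"type":"number"}},"hand":{"type":"number"},"grip_force":{"type":"number"}},"required":["deltas"]}

```bash
mkdir -p pics
cat > h.py <<'E'
from bench import r
import numpy as np, cv2
from scipy.spatial.transform import Rotation as R
def save(p,n): cv2.imwrite('pics/'+n+'.png',cv2.cvtColor(p['image'],cv2.COLOR_RGB2BGR))
def ray(p,px,z,T=None):
    T=p['world_from_camera'] if T is None else T
    T=np.array(T);K=np.array(p['intrinsics'])
    d=T[:3,:3]@np.linalg.solve(K,[px[1],px[0],1.]);o=T[:3,3]
    return o+d*(z-o[2])/d[2]
def proj(p,X,T=None):
    T=np.array(p['world_from_camera'] if T is None else T)
    c=np.linalg.inv(T)@np.append(X,1);q=np.array(p['intrinsics'])@c[:3];return q[1]/q[2],q[0]/q[2]
def wristT(p,s):
    M=np.eye(4);M[:3,:3]=R.from_quat(s['eef_rot']).as_matrix();M[:3,3]=s['ee_pos'];return M@np.array(p['hand_eye'])
E
python3 - <<'E'
from h import *
s=r.read_state();print(s)
for n in['scene','top']:
    p=r.camera(n);save(p,n+'0')
    print(n,np.round(p['world_from_camera'],3).tolist(),p['intrinsics'])
    for q in['drill_jig','slip_bush','parts_tray','stop_grip','lock_tab','bush_seat','cut_discs','flat_bar','tape_measure','end_stop']:
        print(q,[(np.round(b['centre']),round(b['conf'],2)) for b in r.boxes_of(p,q)[:2]])
E
```

```text
{'time': 0.0, 'joint_positions': array([ 1.07839944,  0.33287703, -0.06470838,  1.46092664,  0.02163093,
        1.34988335, -0.08848088]), 'joint_vel': array([-3.25798129e-04,  3.22080003e-04,  1.24965923e-05,  7.23404626e-04,
        1.34755318e-03, -3.25974427e-04, -4.93328555e-04]), 'joint_torque': array([-5.19335674e-05, -6.23254251e+01,  2.41663295e-02, -3.89896238e+01,
       -6.14286494e-02,  3.98886530e-02,  1.67861240e-04]), 'ee_pos': array([ 0.28276132, -0.55695784,  0.22175775]), 'eef_rot': array([-0.60242049,  0.37031749, -0.36944324,  0.60288159]), 'ft_force': array([-0.50220838,  0.51999066, -0.50450264]), 'torque': array([ 0.02924761, -0.02093721, -0.04056116]), 'width': 0.0870436901805935}
scene [[-0.718, -0.518, 0.464, 0.08], [-0.696, 0.535, -0.479, 0.505], [0.0, -0.667, -0.745, 0.911], [0.0, 0.0, 0.0, 1.0]] [[502.31464555   0.         328.33984075]
 [  0.         502.31464555 241.20528411]
 [  0.           0.           1.        ]]
drill_jig [(array([272., 290.]), 0.66), (array([258., 302.]), 0.65)]
slip_bush [(array([287., 263.]), 0.63)]
parts_tray [(array([260., 
[... 445 characters left out ...]
], [-0.029, -0.091, -0.995, 1.045], [0.0, 0.0, 0.0, 1.0]] [[465.22683967   0.         315.18989256]
 [  0.         465.22683967 234.43024458]
 [  0.           0.           1.        ]]
drill_jig [(array([169., 335.]), 0.72), (array([238., 280.]), 0.55)]
slip_bush [(array([242., 232.]), 0.82)]
parts_tray [(array([330., 384.]), 0.76)]
stop_grip [(array([234., 286.]), 0.7)]
lock_tab [(array([245., 291.]), 0.66), (array([237., 279.]), 0.24)]
bush_seat [(array([235., 283.]), 0.67), (array([243., 428.]), 0.48)]
cut_discs [(array([319., 245.]), 0.81)]
flat_bar [(array([235., 280.]), 0.61), (array([167., 337.]), 0.57)]
tape_measure [(array([244., 427.]), 0.82)]
end_stop [(array([235., 288.]), 0.85)]
```

View pics/top0.png

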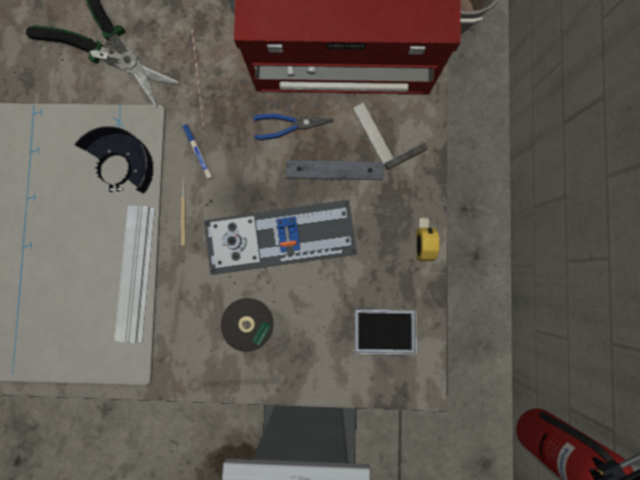

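View pics/scene0.png

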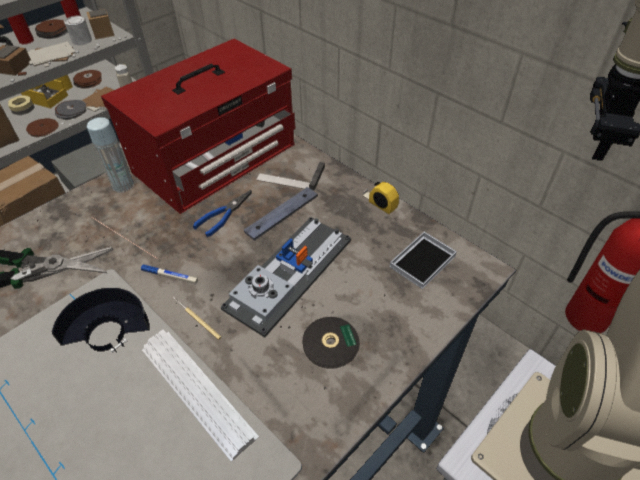

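Run:
```python
import cv2
a=cv2.imread('pics/top0.png')
cv2.imwrite('pics/c1.png',cv2.resize(a[180:300,190:350],None,fx=5,fy=5,interpolation=cv2.INTER_CUBIC))
a=cv2.imread('pics/scene0.png')
cv2.imwrite('pics/c2.png',cv2.resize(a[190:340,210:410],None,fx=4,fy=4,interpolation=cv2.INTER_CUBIC))
```

```text
(no output)
```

View pics/c1.png

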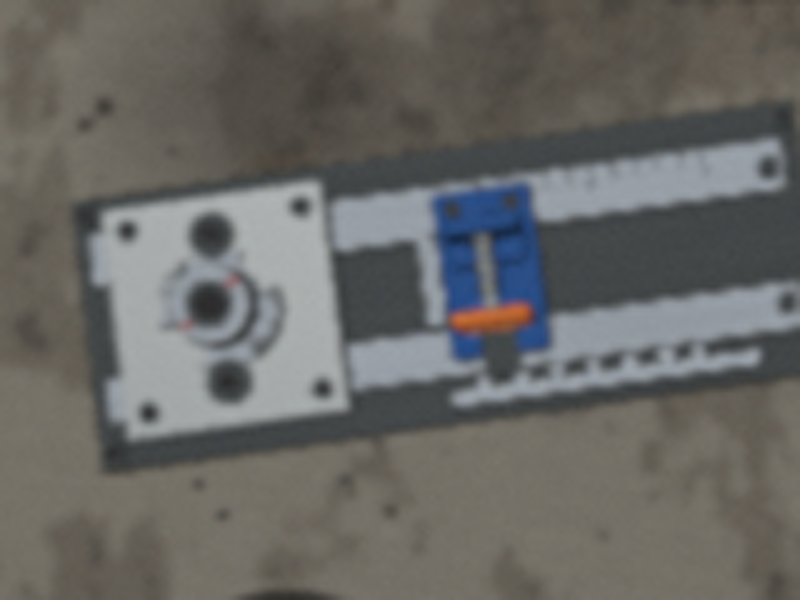

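View pics/c2.png

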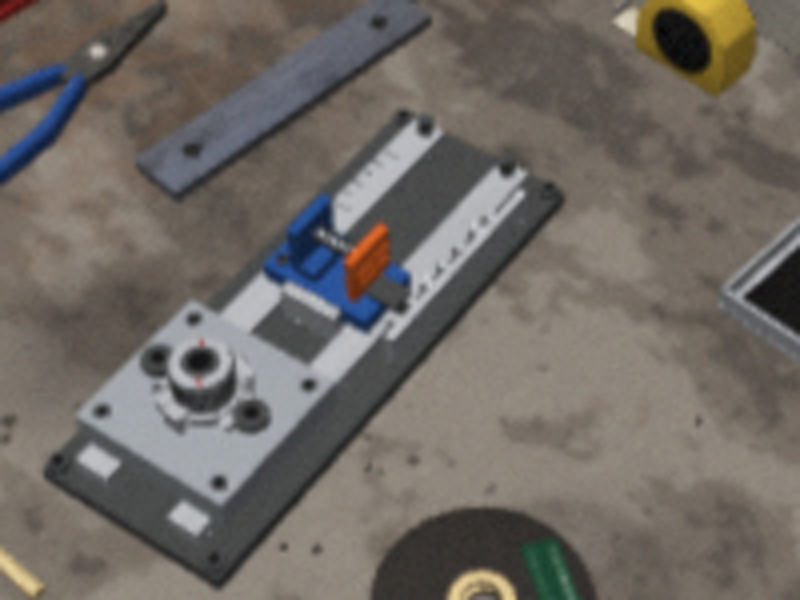

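Top view: the jig's +y end is on the left (bush near (236,241)), the stop near (288,235), tray at (385,331), discs at (246,324). The red marks run up and to the right. Next I fit the jig pose.

```bash
cat > fit.py <<'E'
from h import *
from scipy.optimize import least_squares
p=r.camera('top')
def c(x,y): return (180+y/5,190+x/5)
pts=[((-50,133,44),None)]
obs=[ # jig point mm, px(row,col)
((32,85,56),c(212,235)),((-32,85,56),c(230,380)),
((62,155,12),c(75,205)),((-62,155,12),c(105,470)),
((62,-175,12),c(790,100)),
((50,133,44),c(102,215)),((50,37,44),c(325,180)),((-50,37,44),c(350,410)),((-50,133,44),c(127,440))]
def w(q,X):
    ca,sa=np.cos(q[2]),np.sin(q[2]);x,y,z=np.array(X)/1000
    return np.array([q[0]+ca*x-sa*y,q[1]+sa*x+ca*y,z])
f=lambda q:np.ravel([np.subtract(proj(p,w(q,X)),o) for X,o in obs])
s=least_squares(f,[.55,0,0.1],loss='soft_l1')
print(s.x,np.round(f(s.x).reshape(-1,2),1).tolist())
a=ray(p,c(233,282),.076);b=ray(p,c(185,325),.076)
print('bush',(a+b)/2,w(s.x,(0,85,76)),'markyaw',np.arctan2(*(a-b)[1::-1]),np.linalg.norm(a-b))
t=[ray(p,o,.024) for o in[(310,355),(310,417),(354,415),(354,356)]]
print('tray',np.round(t,4).tolist(),np.mean(t,0))
# ears top z=.074 : blue ear & tab centres
print('blue',ray(p,c(484,198),.074),'tab',ray(p,c(492,313),.074), 'discs',ray(p,(324,246),.01))
for n,P in[('jig0',w(s.x,(0,85,0)))]: print(n,P)
R0=s.x
for X in[(22,0,74),(-25,0,74)]: pass
E
python3 fit.py
```

```text
[0.64062132 0.06079588 0.16583229] [[-0.0, -0.0], [0.4, -0.0], [-0.7, -0.9], [1.0, -0.5], [-0.3, 1.3], [-0.5, 0.4], [0.3, -0.7], [-0.1, 0.0], [0.0, 0.7]]
bush [0.62705497 0.14556237 0.076     ] [0.62659009 0.14462979 0.076     ] markyaw -0.8068802518204317 0.026946340758804678
tray [[0.4874, -0.1186, 0.024], [0.4915, -0.2522, 0.024], [0.3981, -0.2487, 0.024], [0.3939, -0.1227, 0.024]] [ 0.44270443 -0.18556205  0.024     ]
blue [0.67481252 0.03151352 0.074     ] tab [0.62634583 0.02649285 0.074     ] discs [0.44853856 0.11975524 0.01      ]
jig0 [0.62659009 0.14462979 0.        ]
```

```bash
cat >> h.py <<'E'
def tgt(pos,yaw,ref=None):
    """deltas from current measured pose to vertical tool with jaw x-axis at world yaw"""
    s=r.read_state();M=R.from_quat(s['eef_rot']).as_matrix()
    y=np.array([0,0,-1.]);x=np.array([np.cos(yaw),np.sin(yaw),0]);G=np.stack([x,y,np.cross(x,y)],1)
    t=M.T@(np.array(pos)-s['ee_pos']);a=R.from_matrix(M.T@G).as_rotvec(degrees=True)
    return np.round(t,4).tolist(),np.round(a,2).tolist()
def st():
    s=r.read_state();M=R.from_quat(s['eef_rot']).as_matrix()
    print('t',round(s['time'],2),np.round(s['ee_pos'],4),'jawyaw',np.round(np.arctan2(M[1,0],M[0,0]),3),'tilt',np.round(M[:,1],3),'w',round(s['width'],4),'F',np.round(s['ft_force'],1),'q',np.round(s['joint_positions'],2))
E
python3 - <<'E'
from h import *
st();s=r.read_state();print(R.from_quat(s['eef_rot']).as_matrix().round(3))
for y in[-0.6,-.4,-.8,-1.0]: print(y,tgt((.6268,.1448,.13),y))
E
```

```text
t 1.15 [ 0.2829 -0.5573  0.2226] jawyaw -1.101 tilt [ 0. -0. -1.] w 0.0869 F [ 0.3  0.4 -0. ] q [ 1.08  0.33 -0.06  1.46  0.02  1.35 -0.09]
[[ 0.453  0.     0.892]
 [-0.892 -0.     0.453]
 [ 0.    -1.     0.   ]]
-0.6 ([-0.4704, 0.0925, 0.6244], [0.0, -28.71, 0.01])
-0.4 ([-0.4704, 0.0925, 0.6244], [0.0, -40.17, 0.01])
-0.8 ([-0.4704, 0.0925, 0.6244], [0.0, -17.25, 0.01])
-1.0 ([-0.4704, 0.0925, 0.6244], [0.0, -5.79, 0.01])
```

Call:
arm_command(deltas=[-0.235, 0.03, 0.312, 0, -8, 0, -0.235, 0.03, 0.312, 0, -8, 0, -0.235, 0.03, 0.312, 0, -8, 0, -0.235, 0.03, 0.312, 0, -8, 0, -0.47, 0.06, 0.624, 0, -17, 0, -0.47, 0.06, 0.624, 0, -17, 0, -0.47, 0.06, 0.624, 0, -17, 0, -0.47, 0.06, 0.624, 0, -17, 0], hand=1)

```text
time: 2.15
ee_pos: [0.5029, -0.1079, 0.1845]
eef_rot: [0.651, -0.276, 0.277, -0.651]
ft_force: [0.6, 0.8, -0.4]
width: 0.0868
```

```bash
python3 -c "
from h import *
st();print(tgt((.6268,.1448,.16),-.807))"
```

```text
t 2.15 [ 0.5029 -0.1079  0.1845] jawyaw -0.805 tilt [ 0.001 -0.001 -1.   ] w 0.0868 F [ 0.6  0.8 -0.4] q [ 0.56  0.15 -0.47  1.78  0.07  1.23 -0.74]
([-0.0962, 0.0245, 0.2644], [-0.01, 0.13, 0.06])
```

Call:
arm_command(deltas=[-0.0962, 0.0245, 0.2644, 0, 0, 0, -0.0962, 0.0245, 0.2644, 0, 0, 0, -0.0962, 0.0245, 0.2644, 0, 0, 0, -0.0962, 0.0245, 0.2644, 0, 0, 0, -0.0962, 0.0245, 0.2644, 0, 0, 0, -0.0962, 0.0245, 0.2644, 0, 0, 0, -0.0962, 0.0245, 0.2644, 0, 0, 0])

```text
time: 3.02
ee_pos: [0.626, 0.1421, 0.1597]
eef_rot: [0.651, -0.277, 0.277, -0.65]
ft_force: [1.1, -0.6, -0.6]
width: 0.0869
```

```bash
python3 -c "
from h import *
st();s=r.read_state();p=r.camera('wrist');save(p,'w1');T=wristT(p,s);print(T.round(3))
print('bush top',proj(p,(.6268,.1448,.076),T))
for q in ['slip_bush','bush_seat']: print(q,[(b['centre'],b['conf']) for b in r.boxes_of(p,q)])
"
```

```text
t 3.02 [0.626  0.1421 0.1597] jawyaw -0.805 tilt [-0.    -0.001 -1.   ] w 0.0869 F [ 1.1 -0.6 -0.6] q [ 0.13  0.47 -0.58  1.47  0.26  1.28 -1.27]
[[ 0.693 -0.699 -0.178  0.674]
 [-0.721 -0.671 -0.172  0.188]
 [ 0.001  0.247 -0.969  0.321]
 [ 0.     0.     0.     1.   ]]
bush top (np.float64(244.00523758307887), np.float64(316.85082490378136))
slip_bush [([232.4, 317.0], 0.86)]
bush_seat []
```

View pics/w1.png

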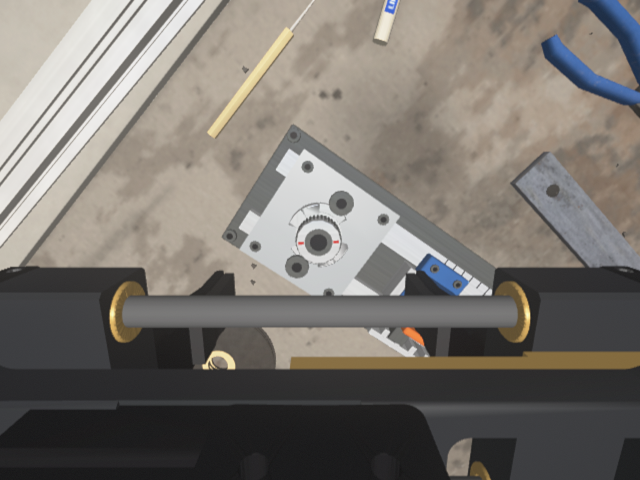

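Bush top is at (242,318), 2 px from the prediction, and its red marks are horizontal, in line with the jaws. I'll refine the position with the screws.

```bash
python3 -c "
from h import *
s=r.read_state();st();p=r.camera('wrist');T=wristT(p,s)
print(ray(p,(242.5,318),.076,T))
a=ray(p,(203,341),.056,T);b=ray(p,(267,297),.056,T);print(a,b,(a+b)/2,np.arctan2(*(a-b)[1::-1]),np.linalg.norm(a-b))
print(tgt((.6268,.1452,.0605),-.807))"
```

```text
t 3.17 [0.6261 0.1415 0.1601] jawyaw -0.806 tilt [ 0.001 -0.001 -1.   ] w 0.0869 F [-0.1  0.8  0.1] q [ 0.14  0.47 -0.58  1.47  0.26  1.28 -1.28]
[0.62832789 0.14432026 0.076     ]
[0.66032399 0.14993644 0.056     ] [0.59749972 0.13891537 0.056     ] [0.62891185 0.14442591 0.056     ] 0.1736599760105459 0.06378364639480394
([-0.0022, 0.0996, 0.003], [0.0, 0.05, 0.05])
```

Call:
arm_command(deltas=[-0.0013, 0.04, 0.0031, 0, 0, 0, -0.0013, 0.08, 0.0031, 0, 0, 0, -0.0013, 0.0995, 0.0031, 0, 0, 0, -0.0013, 0.0995, 0.0031, 0, 0, 0, -0.0013, 0.0995, 0.0031, 0, 0, 0])

```text
time: 3.85
ee_pos: [0.6283, 0.1464, 0.062]
eef_rot: [-0.65, 0.276, -0.278, 0.651]
ft_force: [-0.8, -0.5, -0.2]
width: 0.0871
```

```bash
python3 -c "
from h import *
s=r.read_state();st();p=r.camera('wrist');T=wristT(p,s);save(p,'w2');print(proj(p,s['ee_pos'],T),ray(p,(242,318),.076,T));st()
print(tgt((.6275,.1446,.0605),-.807))"
```

```text
t 3.85 [0.6283 0.1464 0.062 ] jawyaw -0.805 tilt [ 0.002  0.    -1.   ] w 0.0871 F [-0.8 -0.5 -0.2] q [ 0.11  0.57 -0.55  1.55  0.32  1.11 -1.32]
(np.float64(289.99183245093997), np.float64(318.560776066448)) [0.64896852 0.16649882 0.076     ]
t 3.9 [0.6284 0.1464 0.0622] jawyaw -0.805 tilt [ 0.003  0.001 -1.   ] w 0.087 F [-0.4  0.1 -0.3] q [ 0.11  0.56 -0.55  1.55  0.32  1.11 -1.32]
([0.0007, 0.0017, -0.0019], [-0.13, 0.14, 0.09])
```

View pics/w2.png

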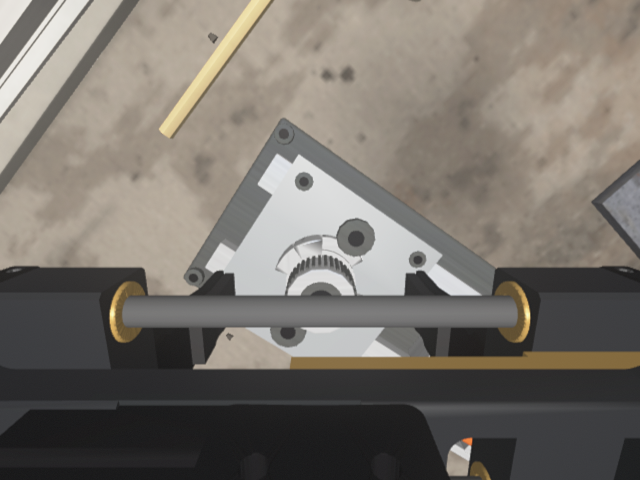

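Call:
arm_command(deltas=[0.0007, 0.001, -0.0018, 0, 0, 0, 0.0007, 0.001, -0.0018, 0, 0, 0, 0.0007, 0.001, -0.0018, 0, 0, 0, 0.0007, 0.001, -0.0018, 0, 0, 0, 0.0007, 0.001, -0.0018, 0, 0, 0, 0.0007, 0.001, -0.0018, 0, 0, 0], hand=0, grip_force=25)

```text
time: 4.65
ee_pos: [0.6265, 0.1445, 0.0592]
eef_rot: [0.651, -0.277, 0.277, -0.651]
ft_force: [0.3, 0.6, 0.2]
width: 0.0349
```

```bash
python3 -c "
from h import *
st();print(tgt((.6275,.1446,.0605),.166))"
```

```text
t 4.65 [0.6265 0.1445 0.0592] jawyaw -0.804 tilt [-0. -0. -1.] w 0.0349 F [0.3 0.6 0.2] q [ 0.11  0.57 -0.55  1.56  0.32  1.11 -1.32]
([0.0006, -0.0013, 0.0008], [0.0, -55.59, -0.0])
```

Call:
arm_command(deltas=[0, 0, 0, 0, -8, 0, 0, 0, 0, 0, -16, 0, 0, 0, 0, 0, -24, 0, 0, 0, 0, 0, -32, 0, 0, 0, 0, 0, -40, 0, 0, 0, 0, 0, -48, 0, 0, 0, 0, 0, -55.5, 0, 0, 0, 0, 0, -55.5, 0])

```text
time: 5.65
ee_pos: [0.6277, 0.1438, 0.0594]
eef_rot: [0.705, 0.059, -0.057, -0.705]
ft_force: [6.2, -0.4, -2.8]
width: 0.0333
```

```bash
python3 -c "
from h import *
st();s=r.read_state();print(s['torque']);p=r.camera('top');save(p,'t2')
a=cv2.imread('pics/t2.png');cv2.imwrite('pics/t2c.png',cv2.resize(a[180:300,190:350],None,fx=5,fy=5,interpolation=cv2.INTER_CUBIC))
p=r.camera('wrist');save(p,'w3');st()"
```

```text
t 5.65 [0.6277 0.1438 0.0594] jawyaw 0.165 tilt [ 0.002  0.    -1.   ] w 0.0333 F [ 6.2 -0.4 -2.8] q [ 0.24  0.62 -0.73  1.55  0.44  1.14 -0.42]
[-0.18488821 -1.49045099  0.00435026]
t 5.75 [0.6277 0.1437 0.0594] jawyaw 0.162 tilt [ 0.002 -0.    -1.   ] w 0.0335 F [ 5.1 -0.6 -2.7] q [ 0.24  0.62 -0.73  1.55  0.44  1.14 -0.43]
```

View pics/w3.png

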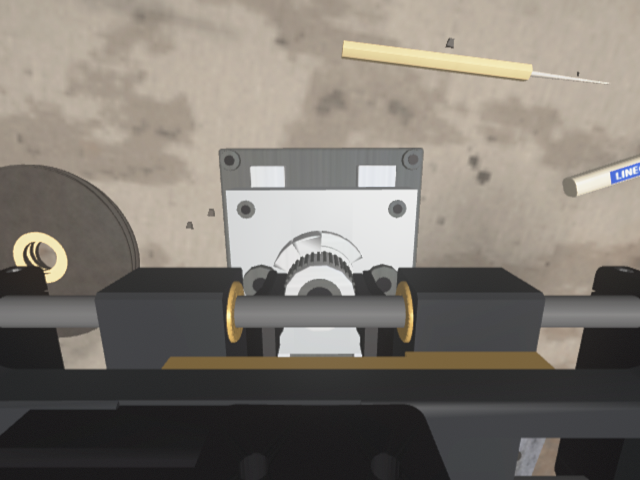

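Call:
arm_command(deltas=[0, -0.002, 0, 0, 0, 0, 0, -0.004, 0, 0, 0, 0, 0, -0.006, 0, 0, 0, 0, 0, -0.006, 0, 0, 0, 0])

```text
time: 6.25
ee_pos: [0.6275, 0.1439, 0.0651]
eef_rot: [0.705, 0.058, -0.057, -0.705]
ft_force: [6.2, -0.0, -3.9]
width: 0.0333
```

```bash
python3 -c "
from h import *
st();p=r.camera('wrist');save(p,'w4')"
```

```text
t 6.25 [0.6275 0.1439 0.0651] jawyaw 0.162 tilt [ 0.002 -0.    -1.   ] w 0.0333 F [ 6.2 -0.  -3.9] q [ 0.24  0.61 -0.74  1.55  0.44  1.15 -0.42]
```

View pics/w4.png

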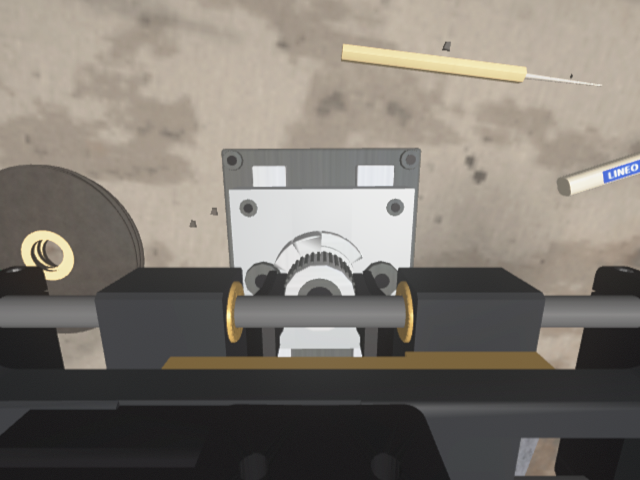

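Call:
arm_command(deltas=[-0.0008, -0.004, 0, 0, 0, 0, -0.0008, -0.008, 0, 0, 0, 0, -0.0008, -0.013, 0, 0, 0, 0, -0.0008, -0.02, 0, 0, 0, 0, -0.0008, -0.03, 0, 0, 0, 0, -0.0008, -0.045, 0, 0, 0, 0, -0.0008, -0.065, 0, 0, 0, 0, -0.0008, -0.065, 0, 0, 0, 0])

```text
time: 7.3
ee_pos: [0.6269, 0.1449, 0.1329]
eef_rot: [-0.705, -0.059, 0.057, 0.705]
ft_force: [-0.3, -0.1, -5.4]
width: 0.0332
```

```bash
python3 -c "
from h import *
st();p=r.camera('scene');save(p,'s3')
a=cv2.imread('pics/s3.png');cv2.imwrite('pics/s3c.png',cv2.resize(a[190:340,210:460],None,fx=3,fy=3,interpolation=cv2.INTER_CUBIC))
p=r.camera('top');save(p,'t3')
for q in ['parts_tray']:
  m=r.regions_of(p,q)[0];g=m['region'].astype(np.uint8);print(m['conf'],cv2.minAreaRect(cv2.findNonZero(g)))
  b=cv2.boxPoints(cv2.minAreaRect(cv2.findNonZero(g)));W=[ray(p,(y,x),.024) for x,y in b];print(np.round(W,4),np.mean(W,0))
"
```

```text
t 7.3 [0.6269 0.1449 0.1329] jawyaw 0.164 tilt [ 0.004  0.001 -1.   ] w 0.0332 F [-0.3 -0.1 -5.4] q [ 0.26  0.54 -0.77  1.49  0.39  1.26 -0.39]
0.83 ((385.8005065917969, 331.37872314453125), (62.45395278930664, 44.45802307128906), 1.2188751697540283)
[[ 0.396  -0.1186  0.024 ]
 [ 0.4906 -0.1187  0.024 ]
 [ 0.4919 -0.2532  0.024 ]
 [ 0.3976 -0.252   0.024 ]] [ 0.44403255 -0.18563664  0.024     ]
```

View pics/s3c.png

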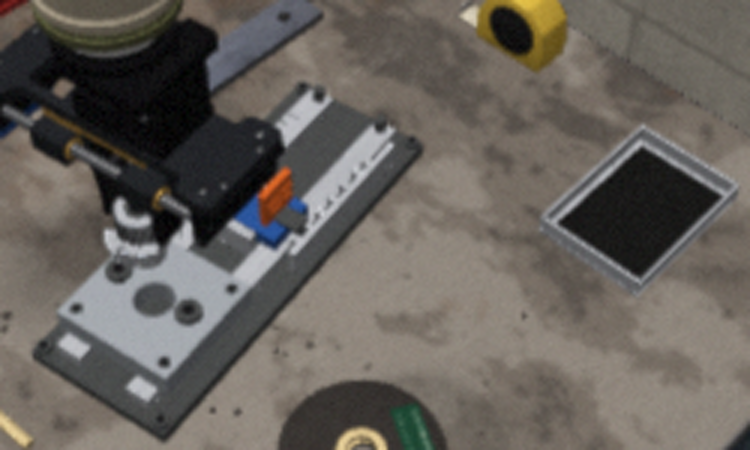

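View pics/t3.png

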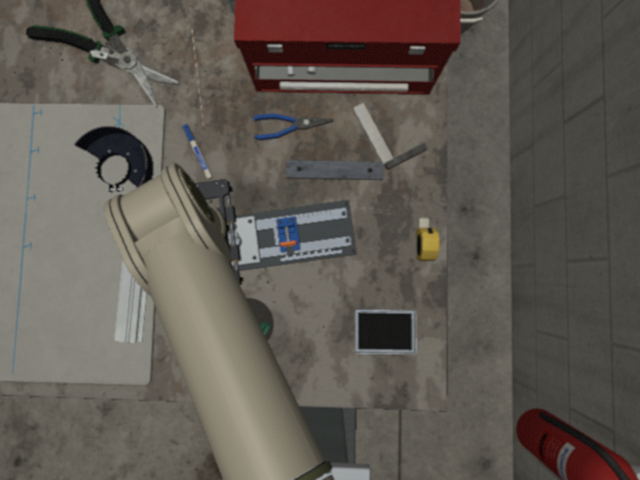

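Call:
arm_command(deltas=[-0.0145, 0, -0.0183, 0, 0, 0, -0.0435, 0, -0.055, 0, 0, 0, -0.082, 0, -0.104, 0, 0, 0, -0.12, 0.01, -0.152, 0, 0, 0, -0.16, 0.02, -0.202, 0, 0, 0, -0.199, 0.03, -0.251, 0, 0, 0, -0.224, 0.04, -0.283, 0, 0, 0, -0.2345, 0.045, -0.2963, 0, 0, 0])

```text
time: 8.45
ee_pos: [0.4406, -0.1888, 0.0842]
eef_rot: [0.705, 0.056, -0.057, -0.705]
ft_force: [1.0, 0.2, -3.9]
width: 0.0327
```

Call:
arm_command(deltas=[0, 0, 0, 0, 0, 0, 0, 0, 0, 0, 0, 0, 0, 0, 0, 0, 0, 0])

```text
time: 8.82
ee_pos: [0.4438, -0.185, 0.0855]
eef_rot: [-0.705, -0.059, 0.059, 0.705]
ft_force: [0.5, 0.5, -4.7]
width: 0.0329
```

```bash
python3 -c "
from h import *
st();p=r.camera('scene');save(p,'s4');s=r.read_state();p=r.camera('wrist');save(p,'w5');T=wristT(p,s)
print([proj(p,(x,y,.024),T) for x in(.397,.491) for y in(-.2516,-.1196)])
print(tgt((.444,-.1856,.05),.166))
a=cv2.imread('pics/s4.png');cv2.imwrite('pics/s4c.png',cv2.resize(a[160:360,300:550],None,fx=3,fy=3,interpolation=cv2.INTER_CUBIC))
"
```

```text
t 8.82 [ 0.4438 -0.185   0.0855] jawyaw 0.167 tilt [ 0.001  0.    -1.   ] w 0.0329 F [ 0.5  0.5 -4.7] q [ 0.96  0.22 -0.72  1.96  0.17  1.02  0.34]
[(np.float64(331.4557408141916), np.float64(241.6448033003962)), (np.float64(146.03182743057718), np.float64(264.4138295813325)), (np.float64(350.4034491151451), np.float64(367.9529104639496)), (np.float64(171.0334378944357), np.float64(408.86058935768926))]
([0.0005, 0.0354, -0.0002], [0.0, 0.0, 0.03])
```

View pics/s4c.png

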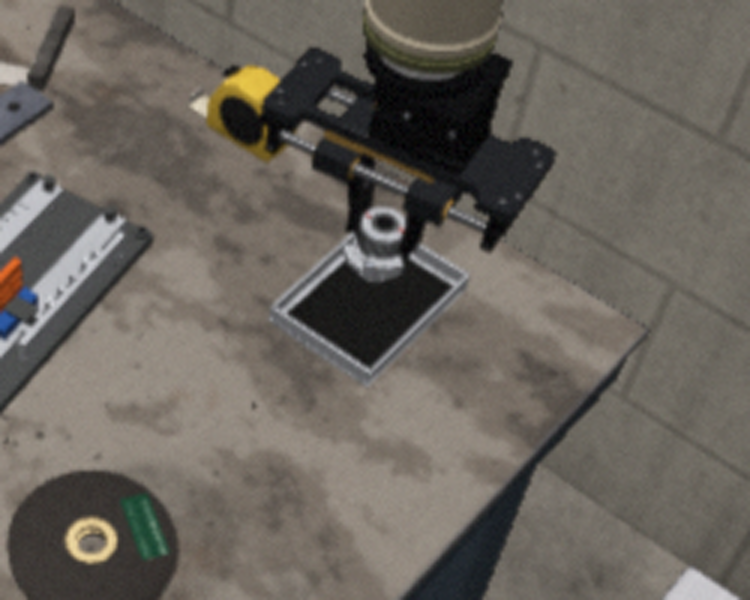

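View pics/w5.png

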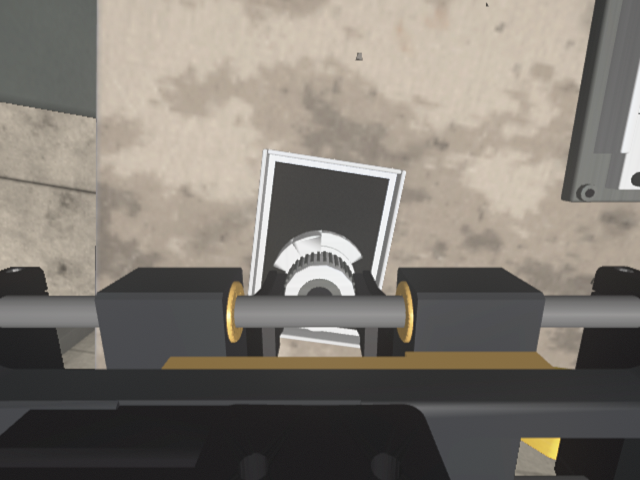

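Call:
arm_command(deltas=[0, 0.012, 0, 0, 0, 0, 0, 0.024, 0, 0, 0, 0, 0, 0.032, 0, 0, 0, 0, 0, 0.036, 0, 0, 0, 0, 0, 0.037, 0, 0, 0, 0, 0, 0.037, 0, 0, 0, 0])

```text
time: 9.68
ee_pos: [0.4431, -0.1864, 0.0485]
eef_rot: [0.705, 0.058, -0.058, -0.705]
ft_force: [-0.4, -0.5, -4.2]
width: 0.0334
```

Call:
arm_command(deltas=[0, 0.001, 0, 0, 0, 0, 0, 0.002, 0, 0, 0, 0, 0, 0.002, 0, 0, 0, 0])

```text
time: 10.05
ee_pos: [0.4429, -0.1864, 0.0463]
eef_rot: [0.705, 0.058, -0.058, -0.705]
ft_force: [-0.0, 1.2, -5.6]
width: 0.033
```

Call:
arm_command(deltas=[0, 0.0005, 0, 0, 0, 0, 0, 0.001, 0, 0, 0, 0, 0, 0.0015, 0, 0, 0, 0, 0, 0.0015, 0, 0, 0, 0])

```text
time: 10.55
ee_pos: [0.4428, -0.1863, 0.0447]
eef_rot: [0.705, 0.058, -0.058, -0.705]
ft_force: [0.1, 0.1, -3.6]
width: 0.0334
```

Call:
arm_command(deltas=[0, 0.0005, 0, 0, 0, 0, 0, 0.001, 0, 0, 0, 0, 0, 0.001, 0, 0, 0, 0])

```text
time: 10.92
ee_pos: [0.443, -0.1865, 0.0442]
eef_rot: [0.705, 0.058, -0.058, -0.705]
ft_force: [-2.7, -0.3, 4.9]
width: 0.0331
```

Contact: Fz went from about -4.5 N to +4.9 N. I'll ease off slightly and release.

Call:
arm_command(deltas=[0, -0.0004, 0, 0, 0, 0, 0, -0.0004, 0, 0, 0, 0])

```text
time: 11.18
ee_pos: [0.443, -0.1865, 0.0442]
eef_rot: [0.705, 0.058, -0.058, -0.705]
ft_force: [-0.9, 1.1, 2.0]
width: 0.0333
```

Call:
arm_command(deltas=[0, 0, 0, 0, 0, 0, 0, 0, 0, 0, 0, 0, 0, 0, 0, 0, 0, 0, 0, 0, 0, 0, 0, 0, 0, 0, 0, 0, 0, 0], hand=1)

```text
time: 11.8
ee_pos: [0.4429, -0.1864, 0.0442]
eef_rot: [0.705, 0.058, -0.058, -0.705]
ft_force: [-0.9, -0.0, -0.6]
width: 0.0754
```

Call:
arm_command(deltas=[0, -0.015, 0, 0, 0, 0, 0, -0.04, 0, 0, 0, 0, 0, -0.075, 0, 0, 0, 0, 0, -0.09, 0, 0, 0, 0, 0, -0.09, 0, 0, 0, 0])

```text
time: 12.42
ee_pos: [0.4434, -0.1867, 0.1351]
eef_rot: [0.705, 0.059, -0.057, -0.704]
ft_force: [0.6, -0.1, -0.5]
width: 0.0871
```

```bash
python3 -c "
from h import *
st();p=r.camera('scene');save(p,'s5')
a=cv2.imread('pics/s5.png');cv2.imwrite('pics/s5c.png',cv2.resize(a[160:360,220:470],None,fx=3,fy=3,interpolation=cv2.INTER_CUBIC))
p=r.camera('top');save(p,'t5')
a=cv2.imread('pics/t5.png');cv2.imwrite('pics/t5c.png',cv2.resize(a[180:300,240:400],None,fx=5,fy=5,interpolation=cv2.INTER_CUBIC))
th=.1687
G=np.array([.6275,.1446]);
print([(b['centre'],b['conf']) for b in r.boxes_of(p,'stop_grip')])
"
```

```text
t 12.43 [ 0.4434 -0.1867  0.1351] jawyaw 0.164 tilt [ 0.002 -0.002 -1.   ] w 0.0871 F [ 0.6 -0.1 -0.5] q [ 0.99  0.15 -0.73  1.91  0.11  1.12  0.38]
[([234.8, 285.8], 0.59)]
```

View pics/s5c.png

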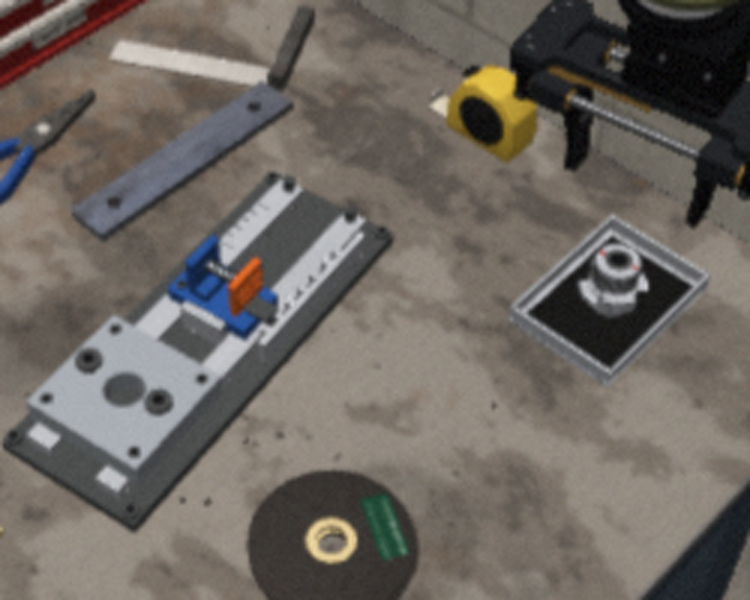

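View pics/t5c.png

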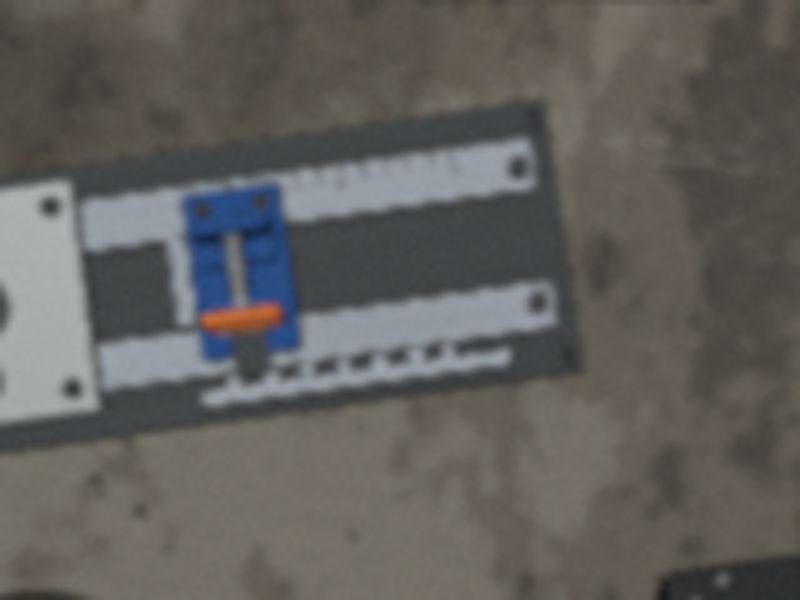

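Bush stands upright in the tray. On to the end stop.

Call:
arm_command(deltas=[0.02, 0, 0.015, 0, 0, 0, 0.055, 0, 0.042, 0, 0, 0, 0.1, 0, 0.076, 0, 0, 0, 0.145, 0, 0.111, 0, 0, 0, 0.185, 0, 0.141, 0, 0, 0, 0.22, 0, 0.168, 0, 0, 0, 0.2365, 0.01, 0.1806, 0, 0, 0, 0.2365, 0.01, 0.1806, 0, 0, 0])

```text
time: 13.58
ee_pos: [0.6458, 0.0324, 0.1218]
eef_rot: [-0.704, -0.058, 0.06, 0.705]
ft_force: [-0.2, -0.1, 0.4]
width: 0.087
```

Call:
arm_command(deltas=[0, 0, 0, 0, 0, 0, 0, 0, 0, 0, 0, 0])

```text
time: 13.82
ee_pos: [0.6464, 0.0291, 0.1244]
eef_rot: [0.705, 0.058, -0.057, -0.704]
ft_force: [-0.1, -1.0, -0.4]
width: 0.0867
```

```bash
python3 -c "
from h import *
st();s=r.read_state();p=r.camera('wrist');save(p,'w6');T=wristT(p,s)
print([proj(p,(.6406+.986*x+.165*.0315,.0608+.165*x-.986*.0315,.074),T) for x in(.022,0,-.025)])
print([(b['centre'],b['conf']) for b in r.boxes_of(p,'stop_grip')])
print(tgt((.6473,.03,.048),.167))
"
```

```text
t 13.82 [0.6464 0.0291 0.1244] jawyaw 0.163 tilt [ 0.    -0.001 -1.   ] w 0.0867 F [-0.1 -1.  -0.4] q [ 0.43  0.56 -0.76  1.49  0.4   1.25 -0.21]
[(np.float64(259.0634466532471), np.float64(352.6831939709625)), (np.float64(259.1662430233603), np.float64(319.1109089377355)), (np.float64(259.28303053918904), np.float64(280.9692531048797))]
[([242.0, 319.3], 0.84)]
([0.0009, 0.0765, 0.0005], [0.04, -0.22, 0.02])
```

View pics/w6.png

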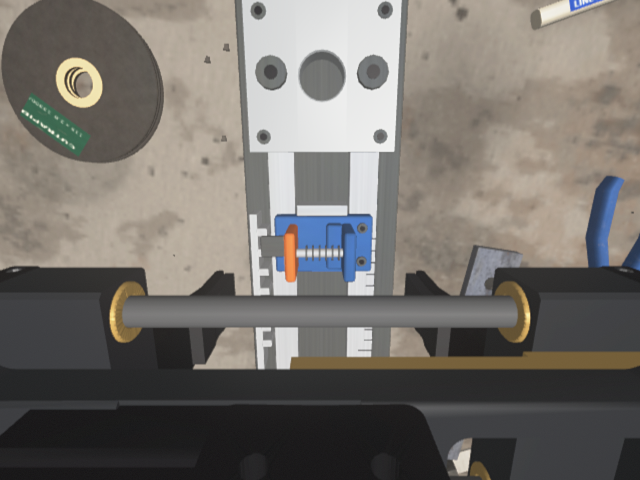

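```bash
python3 -c "
import cv2
a=cv2.imread('pics/w6.png');cv2.imwrite('pics/w6c.png',cv2.resize(a[200:300,250:390],None,fx=5.5,fy=5.5,interpolation=cv2.INTER_CUBIC))
"
```

```text
(no output)
```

View pics/w6c.png

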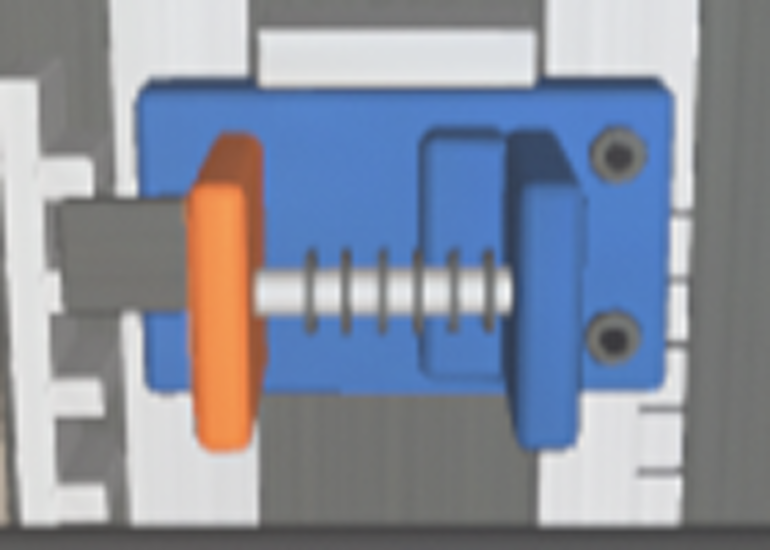

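Call:
arm_command(deltas=[0.0013, 0.02, 0.0012, 0, 0, 0, 0.0013, 0.045, 0.0012, 0, 0, 0, 0.0013, 0.065, 0.0012, 0, 0, 0, 0.0013, 0.0755, 0.0012, 0, 0, 0, 0.0013, 0.0755, 0.0012, 0, 0, 0, 0.0013, 0.0755, 0.0012, 0, 0, 0])

```text
time: 14.68
ee_pos: [0.6483, 0.0321, 0.0495]
eef_rot: [0.705, 0.059, -0.058, -0.705]
ft_force: [-0.2, -0.2, 0.1]
width: 0.0871
```

```bash
python3 -c "
from h import *
st();print(tgt((.6475,.0305,.0485),.166))
p=r.camera('scene');save(p,'s7')
a=cv2.imread('pics/s7.png');cv2.imwrite('pics/s7c.png',cv2.resize(a[190:340,220:400],None,fx=4,fy=4,interpolation=cv2.INTER_CUBIC))"
```

```text
t 14.68 [0.6483 0.0321 0.0495] jawyaw 0.164 tilt [ 0.001  0.    -1.   ] w 0.0871 F [-0.2 -0.2  0.1] q [ 0.41  0.64 -0.73  1.54  0.45  1.13 -0.25]
([-0.001, 0.001, -0.0014], [0.01, -0.09, 0.07])
```

View pics/s7c.png

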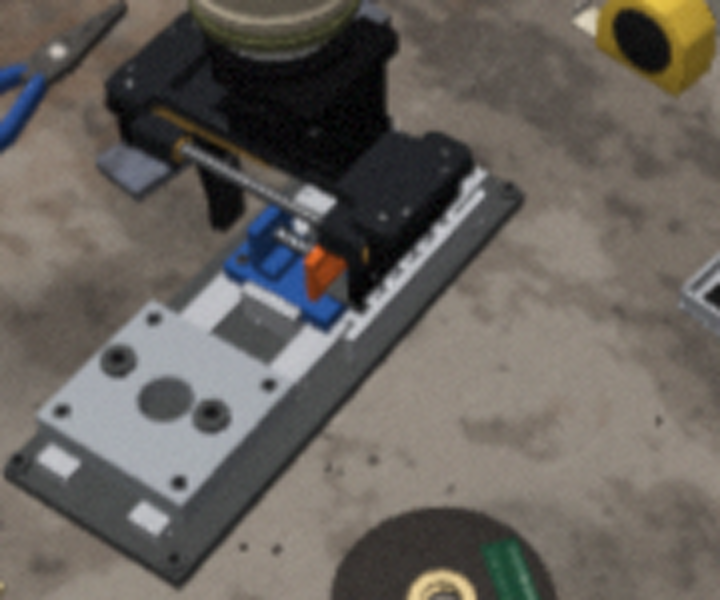

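Call:
arm_command(deltas=[-0.0006, 0, -0.001, 0, 0, 0, -0.0006, 0, -0.001, 0, 0, 0, -0.0006, 0, -0.001, 0, 0, 0, -0.0006, 0, -0.001, 0, 0, 0, -0.0006, 0, -0.001, 0, 0, 0, -0.0006, 0, -0.001, 0, 0, 0], hand=0, grip_force=25)

```text
time: 15.48
ee_pos: [0.6496, 0.0312, 0.0488]
eef_rot: [-0.704, -0.06, 0.056, 0.705]
ft_force: [14.2, 2.5, -10.6]
width: 0.0403
```

```bash
python3 -c "
from h import *
st();p=r.camera('scene');save(p,'s8')
a=cv2.imread('pics/s8.png');cv2.imwrite('pics/s8c.png',cv2.resize(a[190:340,220:400],None,fx=4,fy=4,interpolation=cv2.INTER_CUBIC))"
```

```text
t 15.47 [0.6496 0.0312 0.0488] jawyaw 0.164 tilt [ 0.005  0.001 -1.   ] w 0.0403 F [ 14.2   2.5 -10.6] q [ 0.41  0.64 -0.73  1.54  0.45  1.13 -0.25]
```

View pics/s8c.png

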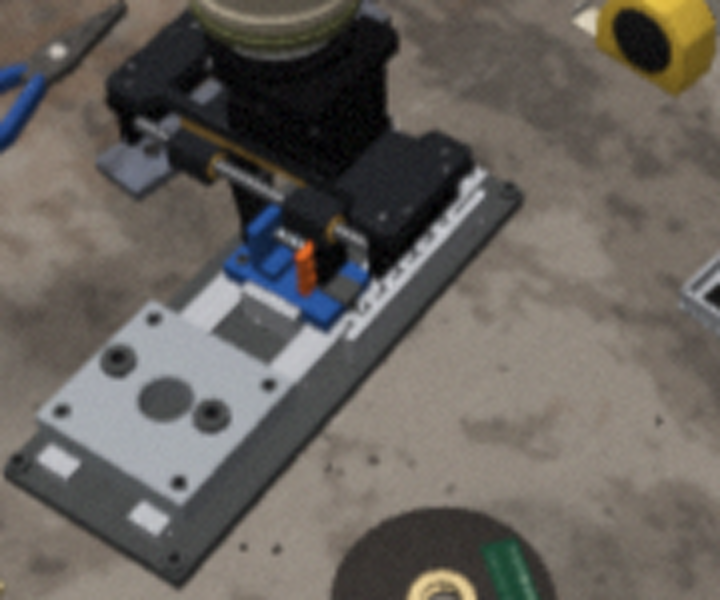

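Call:
arm_command(deltas=[0.0015, 0, 0, 0, 0, 0, 0.002, 0, 0, 0, 0, 0, 0.002, 0, -0.003, 0, 0, 0, 0.002, 0, -0.008, 0, 0, 0, 0.002, 0, -0.013, 0, 0, 0, 0.002, 0, -0.018, 0, 0, 0])

```text
time: 16.27
ee_pos: [0.6526, 0.0144, 0.0488]
eef_rot: [-0.704, -0.059, 0.058, 0.705]
ft_force: [4.9, 3.5, -1.8]
width: 0.0399
```

```bash
python3 -c "
from h import *
st();p=r.camera('scene');save(p,'s9')
a=cv2.imread('pics/s9.png');cv2.imwrite('pics/s9c.png',cv2.resize(a[190:340,220:400],None,fx=4,fy=4,interpolation=cv2.INTER_CUBIC))"
```

```text
t 16.27 [0.6526 0.0144 0.0488] jawyaw 0.165 tilt [ 0.001  0.001 -1.   ] w 0.0399 F [ 4.9  3.5 -1.8] q [ 0.43  0.65 -0.72  1.53  0.45  1.13 -0.22]
```

View pics/s9c.png

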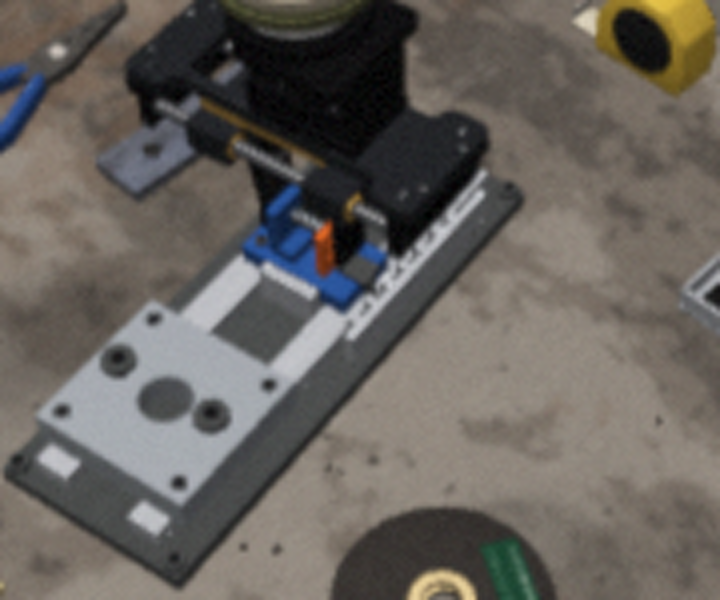

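Call:
arm_command(deltas=[0.0005, 0, -0.01, 0, 0, 0, 0.0005, 0, -0.022, 0, 0, 0, 0.0005, 0, -0.034, 0, 0, 0, 0.0005, 0, -0.046, 0, 0, 0, 0.0005, 0, -0.058, 0, 0, 0, 0.0005, 0, -0.067, 0, 0, 0, 0.0005, 0, -0.073, 0, 0, 0, 0.0005, 0, -0.077, 0, 0, 0])

```text
time: 17.32
ee_pos: [0.6657, -0.0633, 0.0488]
eef_rot: [0.705, 0.058, -0.058, -0.705]
ft_force: [3.2, 3.3, 1.1]
width: 0.0401
```

Call:
arm_command(deltas=[0, 0, -0.001, 0, 0, 0, 0, 0, -0.002, 0, 0, 0, 0, 0, -0.002, 0, 0, 0])

```text
time: 17.7
ee_pos: [0.6659, -0.0643, 0.0489]
eef_rot: [-0.704, -0.058, 0.058, 0.705]
ft_force: [3.9, 3.9, 2.2]
width: 0.04
```

Call:
arm_command(deltas=[0, 0, -0.001, 0, 0, 0, 0, 0, -0.002, 0, 0, 0, 0, 0, -0.003, 0, 0, 0, 0, 0, -0.003, 0, 0, 0])

```text
time: 18.2
ee_pos: [0.6659, -0.0643, 0.0489]
eef_rot: [-0.703, -0.059, 0.059, 0.706]
ft_force: [0.7, 11.6, 2.5]
width: 0.0399
```

Force rose to 11.6 N with no motion, so the stop is at the end pins. I'll relax, then release in place.

Call:
arm_command(deltas=[0, 0, 0.0015, 0, 0, 0, 0, 0, 0.0015, 0, 0, 0])

```text
time: 18.45
ee_pos: [0.6659, -0.0643, 0.0488]
eef_rot: [-0.704, -0.059, 0.059, 0.705]
ft_force: [1.8, 8.4, 2.2]
width: 0.0398
```

Call:
arm_command(deltas=[0, 0, 0, 0, 0, 0, 0, 0, 0, 0, 0, 0, 0, 0, 0, 0, 0, 0, 0, 0, 0, 0, 0, 0, 0, 0, 0, 0, 0, 0, 0, 0, 0, 0, 0, 0], hand=1)

```text
time: 19.2
ee_pos: [0.6659, -0.0661, 0.0487]
eef_rot: [0.705, 0.058, -0.058, -0.705]
ft_force: [0.3, -0.2, -0.2]
width: 0.0857
```

Call:
arm_command(deltas=[0, -0.02, 0, 0, 0, 0, 0, -0.05, 0, 0, 0, 0, 0, -0.09, 0, 0, 0, 0, 0, -0.13, 0, 0, 0, 0, 0, -0.15, 0, 0, 0, 0, 0, -0.15, 0, 0, 0, 0])

```text
time: 19.95
ee_pos: [0.6665, -0.0658, 0.2002]
eef_rot: [0.705, 0.059, -0.057, -0.704]
ft_force: [-1.2, 0.0, -0.1]
width: 0.0873
```

```bash
python3 -c "
from h import *
st();p=r.camera('wrist');save(p,'w10');p=r.camera('scene');save(p,'s10')
a=cv2.imread('pics/s10.png');cv2.imwrite('pics/s10c.png',cv2.resize(a[170:320,220:420],None,fx=4,fy=4,interpolation=cv2.INTER_CUBIC))
"
```

```text
t 19.95 [ 0.6665 -0.0658  0.2002] jawyaw 0.164 tilt [ 0.003 -0.    -1.   ] w 0.0873 F [-1.2  0.  -0.1] q [ 0.54  0.55 -0.75  1.33  0.37  1.4  -0.03]
```

View pics/w10.png

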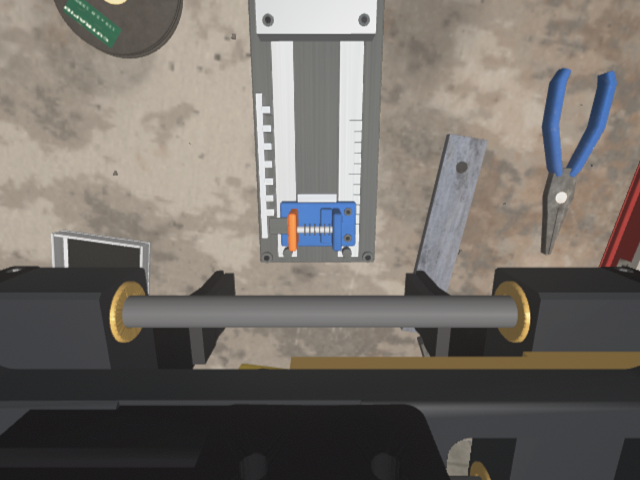

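View pics/s10c.png

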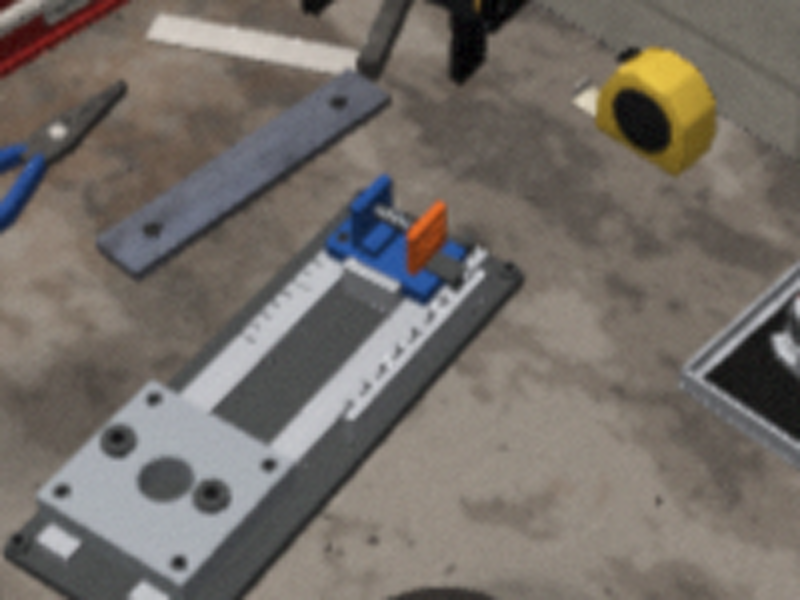

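```bash
python3 -c "
import cv2
a=cv2.imread('pics/w10.png');cv2.imwrite('pics/w10c.png',cv2.resize(a[180:270,240:380],None,fx=5.5,fy=5.5,interpolation=cv2.INTER_CUBIC))
a=cv2.imread('pics/s10.png');cv2.imwrite('pics/s10d.png',cv2.resize(a[190:340,330:530],None,fx=4,fy=4,interpolation=cv2.INTER_CUBIC))
"
```

```text
(no output)
```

View pics/w10c.png

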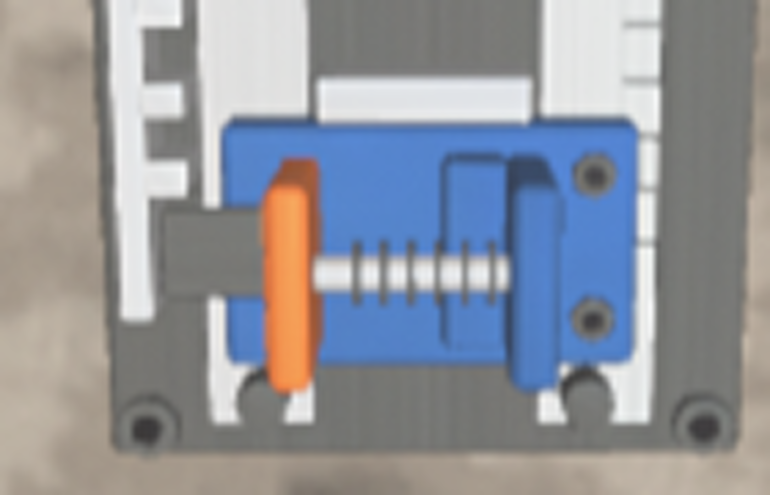

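View pics/s10d.png

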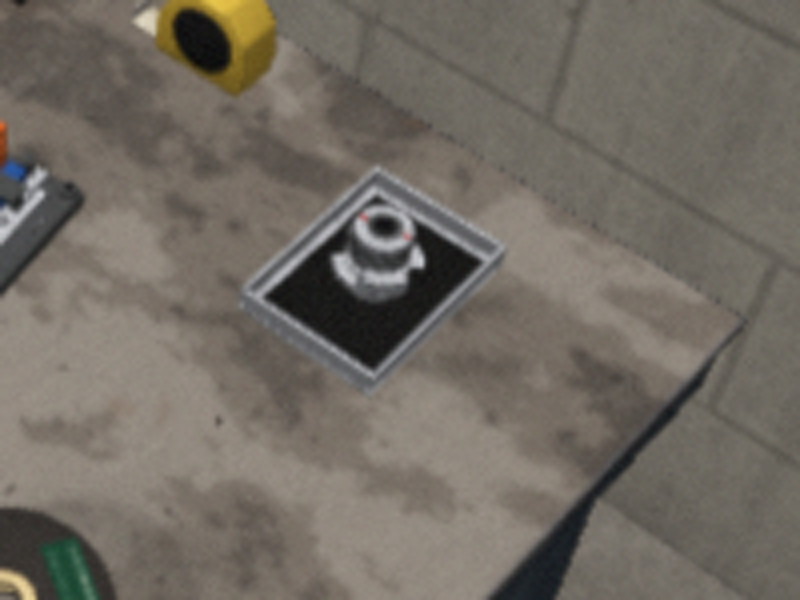

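The tab has sprung out with its tooth past the last rack tooth. The carriage is against the end pins, and the bush is upright in the tray. Handing in.

```bash
python3 -c "
from h import *
r.close_job();st()"
```

```text
the job is handed in; nothing more can be done
the job is handed in; nothing more can be done
```

The jig is ready for the longer bar, and I handed the job in at about 20 s of the 45 s. The hand-in reports no verdict.

- **Slip bush:** I turned it about 55° anti-clockwise and it lifted out without catching on the lock screws. I set it down in the middle of the tray floor; the touch-down force was about 9 N. The last picture shows it standing upright, with the bush hole empty.
- **End stop:** I squeezed the tab fully (40 mm across the ears) and held it while sliding the stop until it met the end pins. There the force rose to 11.6 N with no further movement. After I let go, the pictures showed the tab sprung out to its starting width, its tooth beyond the last rack tooth and the carriage against the pins.
- **Other items:** The discs, flat bar and tape measure look undisturbed in the last pictures. I judged this by eye and did not measure it. The gripper ended 20 cm above the table, clear of everything.
- **Disagreement:** The wrist and top cameras differed by about 2 mm on the jig's position. At the bush the top camera proved right, and at the stop the wrist camera did. So my first pinch on the ears was about 2 mm off centre and pushed sideways with about 14 N; I corrected it before sliding.

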